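Find the full sugar tin by hefting

ROBOT

A 6-joint arm with a two-finger parallel gripper is mounted at the origin on the work surface. World frame = base frame: x ahead of the robot, y to its left, z up, the work surface at z = 0. Lengths are in m, angles in rad, forces in N, time in s.
With the tool pointing down it reaches from about 0.35 to 0.775 m from the base axis. Payload 5.5 kg.
Tool frame: the origin (TCP) lies between the finger pads; the fingertips stand 19 mm ahead of it and the grasp point (between the pads) is the TCP; z points along the fingers, y is the direction in which the jaws open and shut (so a half turn about z gives the same grasp; the last joint's range is limited). The gripper opens to 85 mm and grips with 20 to 120 N. Pads are 22 mm wide; open, the fingers measure 114 mm over their backs; the gripper's body (76 mm by 85 mm) begins 54 mm behind the grasp point. The pads swing forward as they close: fully open they stand 13 mm farther back than shut.
Start: joints at [-1.262, 0.313, 0.046, 1.304, 0, 1.431], TCP at [0.249, -0.518, 0.25] pointing down, gripper open.
Joint ranges: [-2.76, 2.76], [-0.86, 1.69], [-1.03, 1.26], [-2.2, 2.34], [-1.47, 1.5], [-3.14, 3.14]. Speed limits (rad/s): [2.57, 2.57, 3.14, 3.14, 3.14, 3.14].

INTERFACE

Orientations are given as a unit quaternion [w, x, y, z].
In Python, from workcell import get_state, cams, workorder gives the robot as it stands.
- The arm moves only by the tool play_rows, never from a script. Its argument "series" is text: rows parted by semicolons, each of 7 numbers parted by spaces: the opening in per cent of the stroke, from 0 (shut) to 100 (fully open), then the shift along the tool's x, y, z in cm, then the turn, a rotation vector about the tool's x, y, z in degrees. A call has 1 to 12 rows; each row shifts and turns the commanded pose from where the row before left it, along the tool's axes as they then stand; what a row does not reach is not made up. A row lasts 1/8 s, in which the tool goes at most 62.5 mm and 10.7 degrees, less where a joint would pass 70% of its speed; a pose out of reach is approached as far as the arm can. A call with a gripper value outside its range is refused whole. The fingers move at their own pace and stop on an object; "newtons" is the grip in N (left out, the last holds). Time passes only in rows, so rows that do not move let the fingers close. It gives the time, the measured TCP pose, the force and the opening at its end, in the units of the state.
- get_state(): the state, without advancing time (a new reading comes with each control period).
- cams.read_camera(name): name is "scene" or "side" or "wrist"; returns the picture (400x640x3 uint8, red, green, blue); there is no depth.
- cams.get_calibration(name): a dict with "fx", "fy", "cx", "cy" (pixels), "rvec" (rotation vector, rad) and "tvec" (3), from world to camera coordinates, as OpenCV has them. Camera axes: x right, y down, z forward; pixel columns grow to the right and rows downward; lengths in m; the calibration is good to about 2 mm. A picture is of the moment at which its call begins: read the wrist's pose just before it. get_calibration takes no time and is no camera call; for the wrist camera it gives the pose at the moment of the call.
- workorder.hand_in(): hands the job in, once; it reports no verdict.
The state is a dict: "clock": time; "joint_pos": joint angles; "qvel": joint speeds; "tau": joint torques, N m; "tcp_pos": TCP position; "orientation": TCP orientation; "wrist_force": force on the tool from outside, world axes, zero at the start; "ft_torque": the same for the moment, N m; "finger_gap": finger opening in m.
Only numpy, scipy, OpenCV 4.12 (cv2) and the standard library are available. Lean on these libraries where they do the work, as an engineer would, in place of code of your own. Each camera call takes 0.05 s, during which the arm holds its last target.

TASK

Someone refilled only one of the three sugar tins by the coffee corner. Working from the robot's left to its right, pick each tin up a good few centimetres off its mat to feel its weight, and set it back standing on its own mat (set down, not dropped) before lifting the next; then take the heaviest and hold it up over the tray, upright in the gripper, with its base well above the tops of the other two tins, which stay standing on their own mats. Finish while still holding it up, nothing but the gripper carrying it (if the last tin is the heaviest it may simply stay in the gripper), and leave everything else on the counter where it is.

Things in the scene. Friction and masses are not known exactly. Their poses are not given: they have to be found in the camera images.
- tray: fixed flat wooden tray, 130 (x) by 420 (y) mm, 12 mm thick, carrying three 4 mm thick cork mats in a row along its y axis; origin at the centre of its underside on the counter, z up, y towards the left mat. It does not move, but its place and yaw differ from run to run
- mat_left (a point): centre of the top of the left cork mat on the tray (16 mm above the counter). Mats are 100 mm square, in a row along the tray's y axis, 140 mm between centres; left = the robot's left (+y)
- mat_middle (a point): centre of the top of the middle cork mat on the tray (16 mm above the counter). Mats are 100 mm square, in a row along the tray's y axis, 140 mm between centres; left = the robot's left (+y)
- mat_right (a point): centre of the top of the right cork mat on the tray (16 mm above the counter). Mats are 100 mm square, in a row along the tray's y axis, 140 mm between centres; left = the robot's left (+y)
- tin_a: closed round metal tin with a flat flush lid, plain paper band, 64 mm diameter, 115 mm tall, straight-sided, looks identical to the other two; origin at the centre of its underside, z up. Mass anywhere from 0.12 to 0.55 kg, not visible from outside; the heaviest of the three is at least 0.14 kg heavier than either other. Which of the three is heaviest must be felt; it starts on any of the mats
- tin_b: closed round metal tin with a flat flush lid, plain paper band, 64 mm diameter, 115 mm tall, straight-sided, looks identical to the other two; origin at the centre of its underside, z up. Mass anywhere from 0.12 to 0.55 kg, not visible from outside; the heaviest of the three is at least 0.14 kg heavier than either other. Which of the three is heaviest must be felt; it starts on any of the mats
- tin_c: closed round metal tin with a flat flush lid, plain paper band, 64 mm diameter, 115 mm tall, straight-sided, looks identical to the other two; origin at the centre of its underside, z up. Mass anywhere from 0.12 to 0.55 kg, not visible from outside; the heaviest of the three is at least 0.14 kg heavier than either other. Which of the three is heaviest must be felt; it starts on any of the mats
- mug: white mug, 76 mm diameter, 85 mm tall, origin at the centre of its underside, stands beyond the tray between the middle and right mats; loose, not part of the job, leave it where it is
- shaker: small glass shaker with a steel cap, 40 mm diameter, 75 mm tall, origin at the centre of its underside, stands beyond the tray between the left and middle mats; loose, not part of the job, leave it where it is
- bowl: low ceramic bowl, 90 mm diameter, 45 mm tall, origin at the centre of its underside, stands on the robot's side of the tray; loose, not part of the job, leave it where it is
- spoon: metal teaspoon, 140 mm long, lying on the robot's side of the tray, along it; loose, not part of the job, leave it where it is
- tea_box: cardboard box 60 x 110 x 60 mm, origin at the centre of its underside, off to the right; loose, not part of the job, leave it where it is
- bottle: small bottle with a blue cap, 60 mm diameter, 160 mm tall, origin at the centre of its underside, off to the left; loose, not part of the job, leave it where it is
- glass: drinking glass, 70 mm diameter, 100 mm tall, origin at the centre of its underside, off to the right; loose, not part of the job, leave it where it is

How it is judged:
On the way, in this order (a step that is already met when the one before it is completed fails the run):
1. the tin on the left mat is lifted at least 2 cm while the other two stand on theirs (((height (world z) of tin_a above 0.036 m and contact force between the fingers and tin_a above 0.5 N) or (height (world z) of tin_b above 0.036 m and contact force between the fingers and tin_b above 0.5 N) or (height (world z) of tin_c above 0.036 m and contact force between the fingers and tin_c above 0.5 N)) and ((horizontal distance between tin_a and mat_middle below 0.04 m and height (world z) of tin_a below 0.024 m) or (horizontal distance between tin_b and mat_middle below 0.04 m and height (world z) of tin_b below 0.024 m) or (horizontal distance between tin_c and mat_middle below 0.04 m and height (world z) of tin_c below 0.024 m)) and ((horizontal distance between tin_a and mat_right below 0.04 m and height (world z) of tin_a below 0.024 m) or (horizontal distance between tin_b and mat_right below 0.04 m and height (world z) of tin_b below 0.024 m) or (horizontal distance between tin_c and mat_right below 0.04 m and height (world z) of tin_c below 0.024 m))), for 0.2 s.
2. the tin on the middle mat is lifted at least 2 cm while the other two stand on theirs (((height (world z) of tin_a above 0.036 m and contact force between the fingers and tin_a above 0.5 N) or (height (world z) of tin_b above 0.036 m and contact force between the fingers and tin_b above 0.5 N) or (height (world z) of tin_c above 0.036 m and contact force between the fingers and tin_c above 0.5 N)) and ((horizontal distance between tin_a and mat_left below 0.04 m and height (world z) of tin_a below 0.024 m) or (horizontal distance between tin_b and mat_left below 0.04 m and height (world z) of tin_b below 0.024 m) or (horizontal distance between tin_c and mat_left below 0.04 m and height (world z) of tin_c below 0.024 m)) and ((horizontal distance between tin_a and mat_right below 0.04 m and height (world z) of tin_a below 0.024 m) or (horizontal distance between tin_b and mat_right below 0.04 m and height (world z) of tin_b below 0.024 m) or (horizontal distance between tin_c and mat_right below 0.04 m and height (world z) of tin_c below 0.024 m))), for 0.2 s.
3. the tin on the right mat is lifted at least 2 cm while the other two stand on theirs (((height (world z) of tin_a above 0.036 m and contact force between the fingers and tin_a above 0.5 N) or (height (world z) of tin_b above 0.036 m and contact force between the fingers and tin_b above 0.5 N) or (height (world z) of tin_c above 0.036 m and contact force between the fingers and tin_c above 0.5 N)) and ((horizontal distance between tin_a and mat_left below 0.04 m and height (world z) of tin_a below 0.024 m) or (horizontal distance between tin_b and mat_left below 0.04 m and height (world z) of tin_b below 0.024 m) or (horizontal distance between tin_c and mat_left below 0.04 m and height (world z) of tin_c below 0.024 m)) and ((horizontal distance between tin_a and mat_middle below 0.04 m and height (world z) of tin_a below 0.024 m) or (horizontal distance between tin_b and mat_middle below 0.04 m and height (world z) of tin_b below 0.024 m) or (horizontal distance between tin_c and mat_middle below 0.04 m and height (world z) of tin_c below 0.024 m))), for 0.2 s.
At the end, for the whole second after the job is handed in: the heaviest tin is held by the fingers, still, upright within 14 degrees, its underside at least 0.14 m above the counter, its centre within 0.25 m of the middle of the tray (seen from above), and touching nothing else; the other two stand upright within 35 mm of where they stood at the start (height (world z) of tin_b above 0.14 m and horizontal distance between tin_b and tray below 0.25 m and angle between tin_b's own z axis and vertical below 0.25 rad and contact force between the fingers and tin_b above 1 N and linear speed of tin_b below 0.04 m/s and contact force between tin_b and tray below 0.05 N and contact force between tin_b and tin_a below 0.05 N and contact force between tin_b and tin_c below 0.05 N and contact force between tin_b and mug below 0.05 N and contact force between tin_b and shaker below 0.05 N and contact force between tin_b and bowl below 0.05 N and contact force between tin_b and spoon below 0.05 N and contact force between tin_b and tea_box below 0.05 N and contact force between tin_b and bottle below 0.05 N and contact force between tin_b and glass below 0.05 N and distance of each of tin_a, tin_c from where it was at the start of the episode below 0.035 m and angle between each of tin_a, tin_c's own z axis and vertical below 0.1 rad and linear speed of each of tin_a, tin_c below 0.03 m/s); the arm keeps its last pose, push and grip.
It fails at once if a tin is tipped over (angle between any of tin_a, tin_b, tin_c's own z axis and vertical above 0.6 rad).
It fails at once if a tin is dropped from more than about 2 cm ((linear speed of tin_a above 0.6 m/s and contact force between the fingers and tin_a below 0.05 N) or (linear speed of tin_b above 0.6 m/s and contact force between the fingers and tin_b below 0.05 N) or (linear speed of tin_c above 0.6 m/s and contact force between the fingers and tin_c below 0.05 N)).
It fails at once if another thing on the counter is shifted by more than 3 cm (distance of any of mug, shaker, bowl, spoon, tea_box, bottle, glass from where it was at the start of the episode above 0.03 m).
It also fails if it takes over 72 s, if anything falls off the work surface, if the arm or the gripper's body presses on something with over 40 N, if the wrist force passes 120 N, or if a joint passes its speed limit or range.

## Working session

There is one attempt and no reset: what is moved stays moved. The work goes in short steps, Python scripts to look and compute and a tool call to move; the robot and the scene stay as the last step left them, time stands still between calls to the robot, and variables do not carry over. Pictures are saved under pics/ and viewed, and the job is handed in when it is done.

Besides the shell and the picture viewer there is one more tool, called after ">>>" by a JSON object that holds its "op" and its "data", one argument or row to a line. play_rows: Moves the arm, as the interface text tells. Its arguments: {"type":"object","properties":{"series":{"type":"string"},"newtons":{"type":"number"}},"required":["series"]}

```bash
mkdir -p pics; ls
python3 - <<'E'
from workcell import get_state, cams, workorder
import cv2
s=get_state()
for k,v in s.items(): print(k,v)
for n in ("scene","side"):
    im=cams.read_camera(n); cv2.imwrite(f"pics/{n}0.png",im[:,:,::-1]); print(n,cams.get_calibration(n))
E
```

```text
pics
clock 0.0
joint_pos [-1.26160308e+00  3.13972297e-01  4.49727262e-02  1.30360333e+00
 -2.24994532e-05  1.43119279e+00]
qvel [ 8.54414629e-04  9.22934520e-04  5.33365387e-05 -8.27864182e-04
 -9.41303773e-04 -8.70018734e-05]
tau [ 7.09088872e-04 -4.80628574e+01  2.98533922e+01  1.94901618e-02
  1.02579168e-04 -7.20829945e-06]
tcp_pos [ 0.24931754 -0.51760146  0.24942228]
orientation [-8.99089735e-04  9.74927754e-01  2.22519795e-01 -8.77117219e-05]
wrist_force [-0.41504041  1.11359353  0.2755754 ]
ft_torque [ 0.03633712 -0.06189597  0.006075  ]
finger_gap 0.08560767991688814
scene {'fx': 465.08462804632245, 'fy': 465.08462804632245, 'cx': 321.6724682863567, 'cy': 201.62773438418682, 'rvec': array([ 1.9992539 ,  1.15166601, -0.58443499]), 'tvec': array([-0.26117165, -0.28653485,  1.72485059])}
side {'fx': 402.57248013476635, 'fy': 402.57248013476635, 'cx': 315.97156673357324, 'cy': 203.3621233568717, 'rvec': array([ 0.68907161, -2.51146511,  1.28300988]), 'tvec': array([0.47084396, 0.21422665, 0.99768625])}
```

View pics/scene0.png

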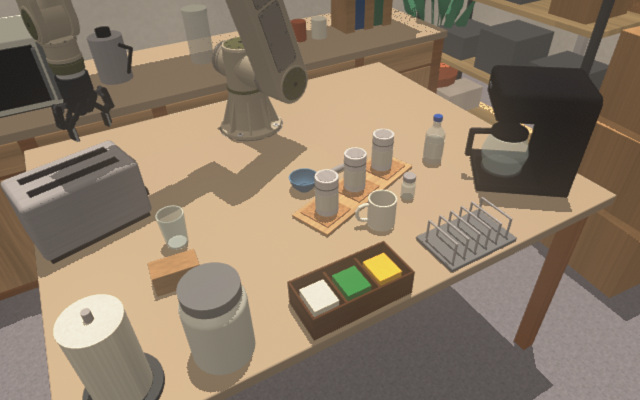

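View pics/side0.png

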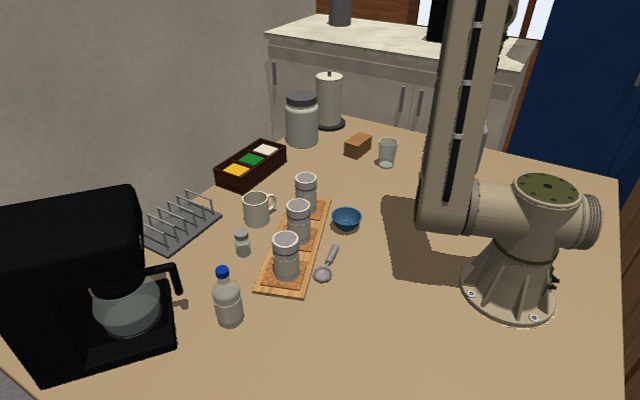

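The scene view shows the three tins with lids near (326,178), (355,156) and (383,136). The side view has them near (306,178), (298,207) and (286,241). The bowl, spoon, mug and shaker are close by. I'll zoom in to measure the lids.

Run:
```python
import cv2,numpy as np
a=cv2.imread("pics/scene0.png")[115:235,280:440]; b=cv2.imread("pics/side0.png")[165:305,210:370]
cv2.imwrite("pics/za.png",cv2.resize(a,None,fx=5,fy=5,interpolation=cv2.INTER_CUBIC)); cv2.imwrite("pics/zb.png",cv2.resize(b,None,fx=4,fy=4,interpolation=cv2.INTER_CUBIC))
```

```text
(no output)
```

View pics/za.png

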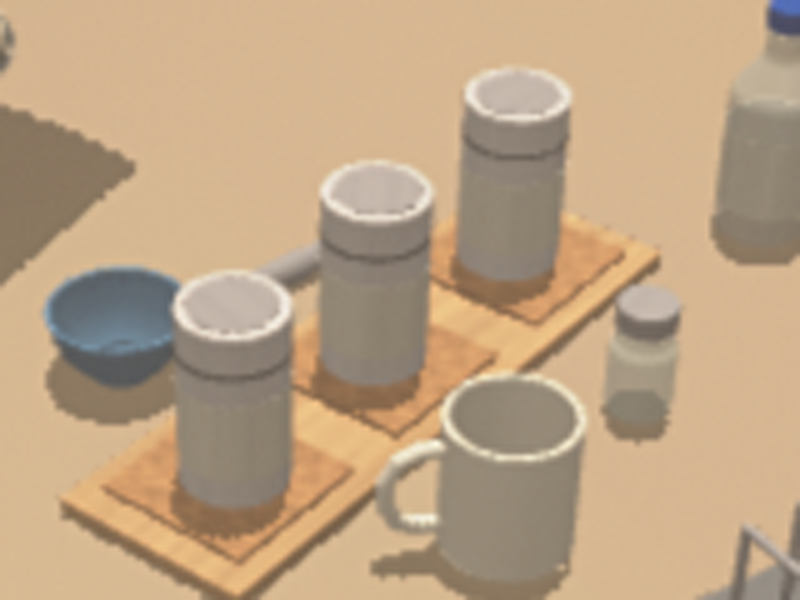

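View pics/zb.png

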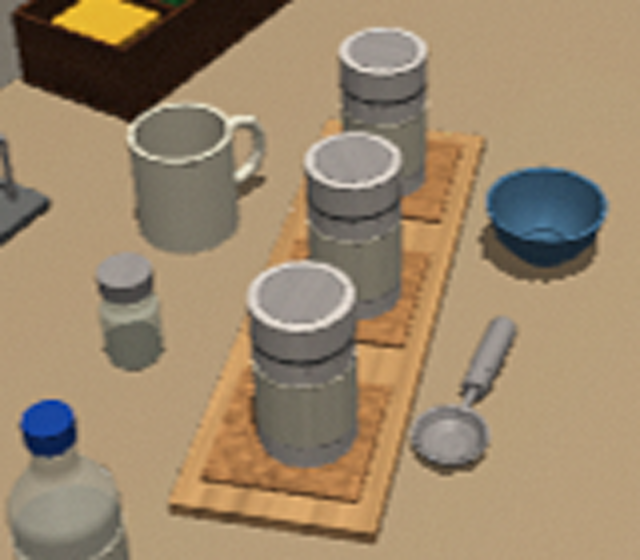

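```bash
cat > h.py <<'E'
import numpy as np,cv2
from workcell import cams
def ray(uv,cal,z):
    K=np.array([[cal['fx'],0,cal['cx']],[0,cal['fy'],cal['cy']],[0,0,1]])
    R=cv2.Rodrigues(cal['rvec'])[0]; t=cal['tvec']
    C=-R.T@t; d=R.T@np.linalg.solve(K,[*uv,1.]); return C+d*(z-C[2])/d[2]
E
python3 - <<'E'
from h import *
A=cams.get_calibration("scene");B=cams.get_calibration("side")
a=lambda u,v,z:ray((280+(u+.5)/5-.5,115+(v+.5)/5-.5),A,z)[:2].round(4)
b=lambda u,v,z:ray((210+(u+.5)/4-.5,165+(v+.5)/4-.5),B,z)[:2].round(4)
for n,p,q in (("L",(517,102),(302,299)),("M",(376,198),(353,161)),("R",(233,310),(383,64))): print(n,a(*p,.131),b(*q,.131))
print("tray",[a(*p,.012) for p in ((62,502),(240,585),(660,255))],[b(*p,.012) for p in ((178,505),(378,530),(483,138))])
print("bowl rim",a(118,315,.045),b(546,208,.045)," mug",a(512,420,.085),b(180,138,.085)," shk",a(648,308,.075),b(125,272,.075))
print("spoon",b(450,440,.01),b(505,325,.01))
E
```

```text
L [0.4984 0.2315] [0.4873 0.2447]
M [0.5438 0.1027] [0.5361 0.113 ]
R [ 0.5964 -0.0204] [0.5815 0.0023]
tray [array([ 0.56  , -0.1111]), array([ 0.6701, -0.0607]), array([0.5375, 0.3224])] [array([0.5265, 0.3297]), array([0.4118, 0.2842]), array([ 0.5541, -0.1024])]
bowl rim [ 0.4595 -0.0214] [ 0.4508 -0.008 ]  mug [0.7023 0.0868] [0.6936 0.1008]  shk [0.6474 0.2199] [0.6404 0.2297]
spoon [0.4125 0.1967] [0.4341 0.083 ]
```

>>> {"op": "play_rows", "data": {
  "series": "100 3.6 -2.9 -0.8 0 0 0;100 4.4 -3.6 -0.8 0 0 0;100 4.4 -3.6 -0.8 0 0 0;100 4.4 -3.6 -0.8 0 0 0;100 4.4 -3.6 -0.8 0 0 0;100 4.4 -3.6 -0.8 0 0 0;100 4.4 -3.6 -0.8 0 0 0;100 4.4 -3.6 -0.8 0 0 0;100 4.4 -3.6 -0.8 0 0 0;100 4.4 -3.6 -0.8 0 0 0;100 4 -3.6 -0.8 0 0 0;100 0 0 0 0 0 0",
  "newtons": 40
}}

```text
clock: 1.6
tcp_pos: [0.5068, 0.0404, 0.3381]
orientation: [-0.0, 0.974, 0.225, 0.0]
wrist_force: [-0.5, -0.1, -0.1]
finger_gap: 0.0854
```

Run:
```python
from h import *
from workcell import get_state
s=get_state();print(s['clock'],s['tcp_pos'],s['orientation'],s['joint_pos'])
c=cams.get_calibration("wrist");np.save("w1.npy",c,allow_pickle=True);print(c)
R=cv2.Rodrigues(c['rvec'])[0];print(-R.T@c['tvec'])
im=cams.read_camera("wrist");cv2.imwrite("pics/w1.png",im[:,:,::-1])
```

```text
1.6 [0.50682816 0.04043242 0.33808671] [-2.07519794e-04  9.74283228e-01  2.25326732e-01  1.08859643e-04] [-7.86526946e-02  1.72688053e-01  7.59767559e-02  1.47400242e+00
  4.61340980e-04  2.60838321e+00]
{'fx': 357.4000346381961, 'fy': 357.4000346381961, 'cx': 320.31839248671037, 'cy': 205.0823453782069, 'rvec': array([-2.43542023,  1.52202475,  0.23476114]), 'tvec': array([-0.1845885 ,  0.38568107,  0.60554416])}
[0.57565863 0.07558954 0.46087948]
```

View pics/w1.png

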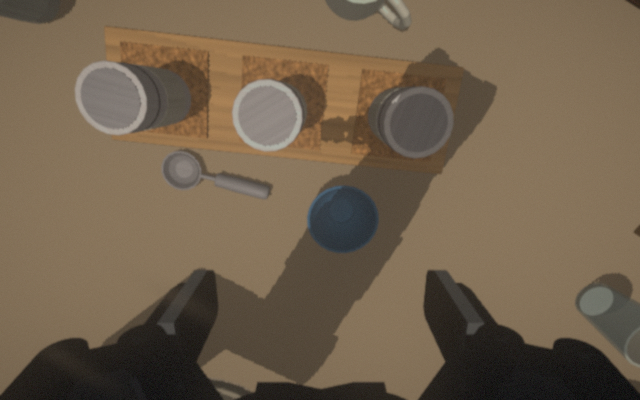

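The wrist view shows the lids as near-circles at L (112,98), M (268.5,116) and R (417.5,122), with the mats behind them and the bowl and spoon on the near side. Next I'll work out positions from this.

Run:
```python
from h import *
c=np.load("w1.npy",allow_pickle=True).item()
im=cv2.imread("pics/w1.png")
g=cv2.medianBlur(cv2.cvtColor(im,cv2.COLOR_BGR2GRAY),3)
print(cv2.HoughCircles(g[:200],cv2.HOUGH_GRADIENT,1,60,param1=120,param2=18,minRadius=31,maxRadius=40))
for n,p in (("L",(112,98)),("M",(268.5,116)),("R",(417.5,122))): print(n,ray(p,c,.131).round(4))
print("mats",[ray(p,c,.016).round(4)[:2] for p in ((208,52),(208,137),(243,57),(328,65),(362,70),(357,155))])
print("tray corners",[ray(p,c,.012).round(4)[:2] for p in ((107,28),(463,67),(441,172))])
print("bowl",ray((343,218),c,.045))
A=cams.get_calibration("scene")
```

```text
[[[268.5 114.5  36. ]
  [416.5 123.5  33.8]
  [117.5  91.5  37.1]]]
L [0.4904 0.2387 0.131 ]
M [0.5368 0.1082 0.131 ]
R [ 0.5909 -0.0147  0.131 ]
mats [array([0.5584, 0.2106]), array([0.4675, 0.1765]), array([0.5711, 0.1724]), array([0.6064, 0.0804]), array([0.6189, 0.0424]), array([0.5282, 0.0012])]
tray corners [array([0.5316, 0.3241]), array([ 0.6742, -0.063 ]), array([ 0.5556, -0.1063])]
bowl [ 0.45455914 -0.01483218  0.045     ]
```

>>> {"op": "play_rows", "data": {
  "series": "100 0 0 0 0 0 -10;100 0 0 0 0 0 -10;100 3.3 -3.7 2.2 0 0 0;100 3.3 -3.7 2.2 0 0 0;100 3.3 -3.7 2.2 0 0 0;100 3.3 -3.8 2.2 0 0 0;100 0 0 2.2 0 0 0;100 0 0 2.2 0 0 0;100 0 0 0 0 0 0"
}}

```text
clock: 2.78
tcp_pos: [0.4901, 0.2341, 0.2043]
orientation: [-0.0, 0.922, 0.388, -0.002]
wrist_force: [-0.2, 0.2, -0.1]
finger_gap: 0.0857
```

```bash
cat > go.py <<'E'
from h import *
from workcell import get_state
import sys
from scipy.spatial.transform import Rotation as Ro
T={'L':(.491,.239),'M':(.538,.108),'R':(.591,-.013)}
s=get_state();q=s['orientation'];R=Ro.from_quat([q[1],q[2],q[3],q[0]])
print(s['clock'],s['tcp_pos'].round(4),R.as_matrix().round(3).tolist(),s['joint_pos'].round(2),s['wrist_force'].round(2),s['tau'].round(2),s['finger_gap'])
if len(sys.argv)>1:
    t=np.array([*T[sys.argv[1]],float(sys.argv[2])]); print("tool delta cm",(R.inv().apply(t-s['tcp_pos'])*100).round(2))
E
python3 go.py L .092
python3 - <<'E'
from h import *
im=cams.read_camera("wrist");cv2.imwrite("pics/w2.png",im[:,:,::-1])
c=cams.get_calibration("wrist");np.save("w2.npy",c,allow_pickle=True)
E
```

```text
2.775 [0.4901 0.2341 0.2043] [[0.699, 0.715, -0.004], [0.715, -0.699, -0.002], [-0.004, -0.002, -1.0]] [ 0.3   0.27 -0.12  1.18 -0.    2.64] [-0.17  0.16 -0.07] [ 2.900e-01 -4.420e+01  2.852e+01 -4.000e-01  1.000e-02 -0.000e+00] 0.08570498906134308
tool delta cm [ 0.46 -0.25 11.23]
```

View pics/w2.png

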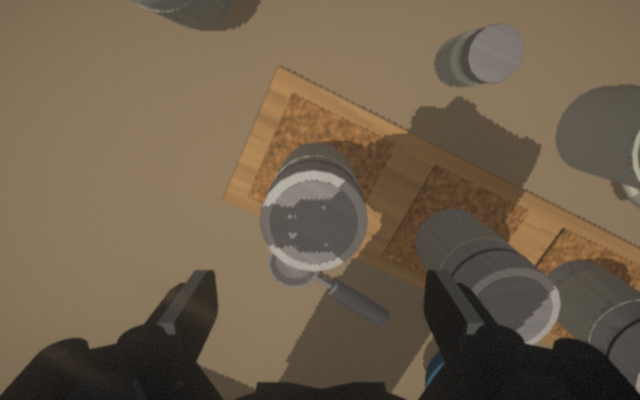

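Here the left lid sits at about (314.5,220.5), with the open fingers straddling it in x.

Run:
```python
from h import *
c=np.load("w2.npy",allow_pickle=True).item()
print(ray((314.5,220.5),c,.131))
```

```text
[0.49138021 0.24160945 0.131     ]
```

>>> {"op": "play_rows", "data": {
  "series": "100 0.5 -0.3 0 0 0 0;100 0 0 2 0 0 0;100 0 0 2 0 0 0;100 0 0 2 0 0 0;100 0 0 2 0 0 0;100 0 0 2 0 0 0;100 0 0 1.2 0 0 0;100 0 0 0 0 0 0;100 0 0 0 0 0 0"
}}

```text
clock: 3.95
tcp_pos: [0.4935, 0.2416, 0.0952]
orientation: [0.0, 0.921, 0.388, 0.001]
wrist_force: [0.7, 0.5, 0.0]
finger_gap: 0.0856
```

```bash
python3 go.py L .092
python3 - <<'E'
from h import *
im=cams.read_camera("side");cv2.imwrite("pics/s3.png",cv2.resize(im[150:330,180:400,::-1],None,fx=3,fy=3))
E
```

```text
3.95 [0.4935 0.2416 0.0952] [[0.698, 0.716, 0.001], [0.716, -0.698, 0.0], [0.001, 0.001, -1.0]] [ 0.31  0.36 -0.29  0.92 -0.    2.65] [0.65 0.52 0.04] [-1.000e-02 -4.657e+01  2.597e+01  2.000e-02 -0.000e+00  0.000e+00] 0.08555098918236638
tool delta cm [-0.36 -0.    0.32]
```

View pics/s3.png

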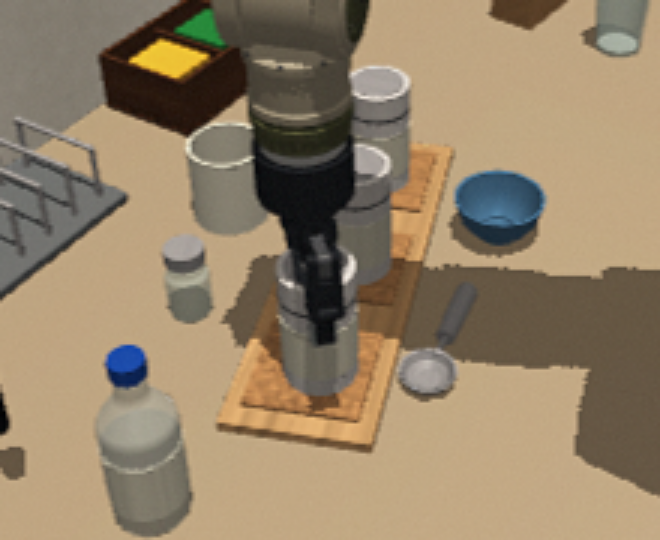

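The fingers straddle the left tin and the jaws clear the middle one, so I'll grip.

>>> {"op": "play_rows", "data": {
  "series": "0 0 0 0 0 0 0;0 0 0 0 0 0 0;0 0 0 0 0 0 0;0 0 0 0 0 0 0;0 0 0 0 0 0 0;0 0 0 0 0 0 0",
  "newtons": 50
}}

```text
clock: 4.75
tcp_pos: [0.4931, 0.2419, 0.0953]
orientation: [-0.0, 0.921, 0.389, 0.001]
wrist_force: [-1.7, 1.1, 6.7]
finger_gap: 0.0632
```

```bash
python3 go.py L .092
```

```text
4.75 [0.4931 0.2419 0.0953] [[0.698, 0.716, 0.001], [0.716, -0.698, 0.001], [0.002, 0.0, -1.0]] [ 0.31  0.36 -0.29  0.92  0.    2.65] [-1.69  1.1   6.67] [-1.230e+00 -4.416e+01  2.496e+01 -6.100e-01 -4.000e-01 -3.000e-02] 0.06318575854978445
tool delta cm [-0.35  0.05  0.33]
```

Now to lift it 5 cm and hold it to weigh.

>>> {"op": "play_rows", "data": {
  "series": "0 0 0 -0.5 0 0 0;0 0 0 -1 0 0 0;0 0 0 -1.5 0 0 0;0 0 0 -1.5 0 0 0;0 0 0 -0.5 0 0 0;0 0 0 0 0 0 0;0 0 0 0 0 0 0;0 0 0 0 0 0 0;0 0 0 0 0 0 0;0 0 0 0 0 0 0;0 0 0 0 0 0 0"
}}

```text
clock: 6.12
tcp_pos: [0.4928, 0.2414, 0.1442]
orientation: [0.0, 0.921, 0.388, -0.0]
wrist_force: [0.2, -0.4, -2.4]
finger_gap: 0.0631
```

```bash
python3 go.py L .092
python3 - <<'E'
from h import *
from workcell import get_state
f=[get_state()['wrist_force']]
im=cams.read_camera("side");cv2.imwrite("pics/s4.png",cv2.resize(im[150:330,180:400,::-1],None,fx=3,fy=3))
f.append(get_state()['wrist_force'])
for _ in range(3): cams.read_camera("side"); f.append(get_state()['wrist_force'])
print(np.round(f,2))
E
```

```text
6.125 [0.4928 0.2414 0.1442] [[0.698, 0.716, -0.0], [0.716, -0.698, -0.0], [-0.0, 0.0, -1.0]] [ 0.31  0.32 -0.21  1.04 -0.    2.65] [ 0.23 -0.37 -2.39] [-0.000e+00 -4.731e+01  2.856e+01  2.000e-02 -1.000e-02 -0.000e+00] 0.06309583428226906
tool delta cm [-0.29  0.04  5.22]
[[ 0.23 -0.37 -2.39]
 [-1.03 -0.38 -1.36]
 [-0.17 -0.15 -2.16]
 [-0.23  0.31 -3.47]
 [-0.23 -0.55 -2.56]]
```

View pics/s4.png

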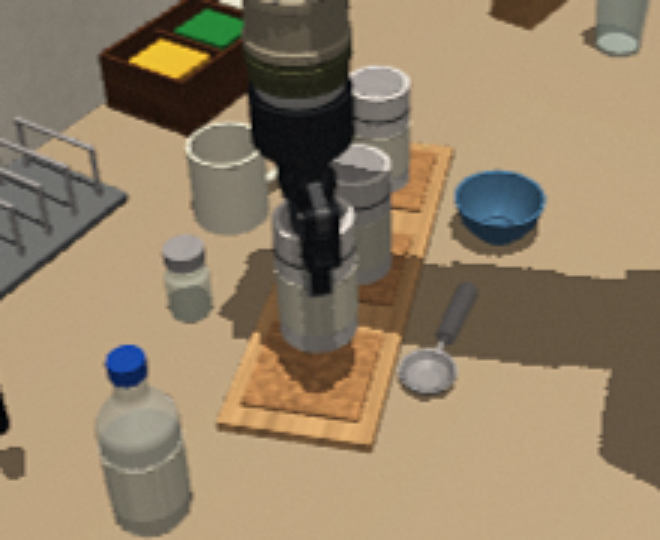

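The tin is up about 5 cm and upright, and the others are untouched. I'll take more force readings.

```bash
cat > weigh.py <<'E'
from h import *
from workcell import get_state
f=[]
for _ in range(14): cams.read_camera("side"); f.append(get_state()['wrist_force'])
f=np.array(f);print(f.mean(0).round(2),(f.std(0)/14**.5).round(2),get_state()['clock'])
E
python3 weigh.py
```

```text
[-0.04  0.05 -2.42] [0.11 0.14 0.09] 7.025
```

>>> {"op": "play_rows", "data": {
  "series": "0 0 0 1 0 0 0;0 0 0 1.4 0 0 0;0 0 0 1.2 0 0 0;0 0 0 0.6 0 0 0;0 0 0 0.4 0 0 0;0 0 0 0.2 0 0 0;0 0 0 0.1 0 0 0;0 0 0 0.1 0 0 0;0 0 0 0 0 0 0"
}}

```text
clock: 8.15
tcp_pos: [0.4931, 0.2416, 0.0953]
orientation: [0.0, 0.921, 0.388, 0.001]
wrist_force: [-2.0, -0.4, 3.5]
finger_gap: 0.0631
```

>>> {"op": "play_rows", "data": {
  "series": "100 0 0 0 0 0 0;100 0 0 0 0 0 0;100 0 0 0 0 0 0;100 0 0 0 0 0 0;100 0 0 -1 0 0 0;100 0 0 -2 0 0 0;100 0 0 -2 0 0 0;100 0 0 -2 0 0 0;100 0 0 -2 0 0 0;100 0 0 -2 0 0 0;100 0 0 0 0 0 0"
}}

```text
clock: 9.52
tcp_pos: [0.494, 0.2418, 0.2064]
orientation: [0.0, 0.921, 0.388, 0.002]
wrist_force: [0.1, -0.1, -0.2]
finger_gap: 0.0852
```

```bash
python3 go.py M .2
```

```text
9.525 [0.494  0.2418 0.2064] [[0.698, 0.716, 0.004], [0.716, -0.698, 0.001], [0.004, 0.002, -1.0]] [ 0.31  0.28 -0.11  1.18 -0.    2.65] [ 0.09 -0.09 -0.22] [  0.05 -46.1   29.69   0.38   0.    -0.  ] 0.0852330744753478
tool delta cm [-6.5  12.49  0.64]
```

>>> {"op": "play_rows", "data": {
  "series": "100 -1.6 3 0 0 0 0;100 -2.1 4 0 0 0 0;100 -1.8 3.5 0 0 0 0;100 -1 2 0 0 0 0;100 0 0 0 0 0 0;100 0 0 0 0 0 0"
}}

```text
clock: 10.28
tcp_pos: [0.5364, 0.108, 0.2037]
orientation: [-0.0, 0.921, 0.388, -0.0]
wrist_force: [-0.4, -0.0, -0.3]
finger_gap: 0.0854
```

```bash
python3 go.py M .095
python3 - <<'E'
from h import *
c=cams.get_calibration("wrist");np.save("w5.npy",c,allow_pickle=True)
im=cams.read_camera("wrist");cv2.imwrite("pics/w5.png",im[:,:,::-1])
E
```

```text
10.275 [0.5364 0.108  0.2037] [[0.698, 0.716, -0.001], [0.716, -0.698, 0.0], [-0.001, -0.001, -1.0]] [ 0.05  0.28 -0.12  1.18  0.    2.4 ] [-0.36 -0.01 -0.25] [-6.600e-01 -4.516e+01  2.918e+01 -4.000e-02 -3.000e-02 -0.000e+00] 0.08538194744281838
tool delta cm [ 0.12  0.12 10.87]
```

View pics/w5.png

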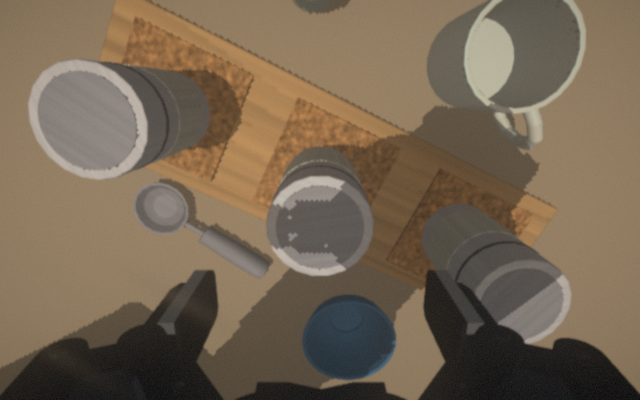

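The left tin is standing on its mat again. The middle lid is centred near (320,225.5), and everything else is unmoved.

Run:
```python
from h import *
c=np.load("w5.npy",allow_pickle=True).item()
print(ray((320,225.5),c,.131), ray((89,119),c,.131))
```

```text
[0.53754894 0.11127754 0.131     ] [0.49185748 0.24071786 0.131     ]
```

>>> {"op": "play_rows", "data": {
  "series": "100 0.2 0.1 0 0 0 0;100 0 0 2 0 0 0;100 0 0 2 0 0 0;100 0 0 2 0 0 0;100 0 0 2 0 0 0;100 0 0 1.8 0 0 0;100 0 0 1 0 0 0;100 0 0 0 0 0 0;100 0 0 0 0 0 0"
}}

```text
clock: 11.45
tcp_pos: [0.5395, 0.1085, 0.097]
orientation: [0.0, 0.921, 0.389, 0.001]
wrist_force: [1.0, 0.6, 0.6]
finger_gap: 0.0853
```

>>> {"op": "play_rows", "data": {
  "series": "100 0 -0.3 0.2 0 0 0;100 0 0 0 0 0 0;0 0 0 0 0 0 0;0 0 0 0 0 0 0;0 0 0 0 0 0 0;0 0 0 0 0 0 0;0 0 0 0 0 0 0;0 0 0 0 0 0 0"
}}

```text
clock: 12.45
tcp_pos: [0.5374, 0.1101, 0.0949]
orientation: [0.001, 0.922, 0.388, 0.0]
wrist_force: [0.1, -2.5, 5.0]
finger_gap: 0.0628
```

>>> {"op": "play_rows", "data": {
  "series": "0 0 0 -0.5 0 0 0;0 0 0 -1 0 0 0;0 0 0 -1.5 0 0 0;0 0 0 -1.5 0 0 0;0 0 0 -0.5 0 0 0;0 0 0 0 0 0 0;0 0 0 0 0 0 0;0 0 0 0 0 0 0;0 0 0 0 0 0 0"
}}

```text
clock: 13.58
tcp_pos: [0.5366, 0.1104, 0.1438]
orientation: [-0.0, 0.921, 0.388, -0.0]
wrist_force: [0.3, -0.1, -5.2]
finger_gap: 0.0629
```

```bash
python3 weigh.py
python3 - <<'E'
from h import *
im=cams.read_camera("side");cv2.imwrite("pics/s6.png",cv2.resize(im[150:330,180:400,::-1],None,fx=3,fy=3))
E
```

```text
[-0.02 -0.31 -4.64] [0.18 0.14 0.11] 14.275
```

View pics/s6.png

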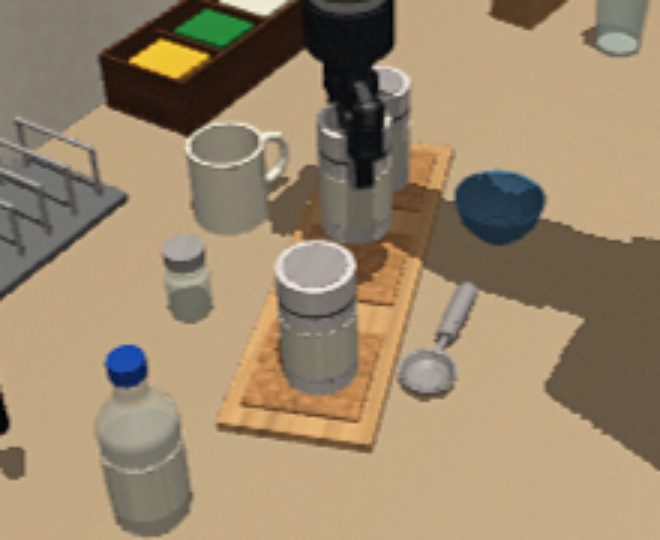

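The middle tin is about 0.47 kg against 0.25 kg for the left one. It's lifted clear and upright, so I'll set it back.

>>> {"op": "play_rows", "data": {
  "series": "0 0 0 1 0 0 0;0 0 0 1.4 0 0 0;0 0 0 1.2 0 0 0;0 0 0 0.6 0 0 0;0 0 0 0.4 0 0 0;0 0 0 0.2 0 0 0;0 0 0 0.1 0 0 0;0 0 0 0.1 0 0 0;0 0 0 0 0 0 0"
}}

```text
clock: 15.45
tcp_pos: [0.5373, 0.1105, 0.0949]
orientation: [0.0, 0.921, 0.388, 0.001]
wrist_force: [-1.2, 0.2, -1.6]
finger_gap: 0.0629
```

>>> {"op": "play_rows", "data": {
  "series": "100 0 0 0 0 0 0;100 0 0 0 0 0 0;100 0 0 0 0 0 0;100 0 0 0 0 0 0;100 0 0 -1 0 0 0;100 0 0 -2 0 0 0;100 0 0 -2 0 0 0;100 0 0 -2 0 0 0;100 0 0 -2 0 0 0;100 0 0 -2 0 0 0;100 0 0 0 0 0 0"
}}

```text
clock: 16.82
tcp_pos: [0.5381, 0.1105, 0.2065]
orientation: [0.001, 0.921, 0.388, 0.002]
wrist_force: [-0.1, -0.3, -1.0]
finger_gap: 0.0855
```

```bash
python3 go.py R .2
```

```text
16.825 [0.5381 0.1105 0.2065] [[0.698, 0.716, 0.004], [0.716, -0.698, 0.0], [0.003, 0.003, -1.0]] [ 0.06  0.28 -0.11  1.18 -0.    2.4 ] [-0.13 -0.27 -0.99] [  0.05 -46.03  29.69   0.38   0.     0.  ] 0.08553425506191423
tool delta cm [-5.15 12.41  0.67]
```

>>> {"op": "play_rows", "data": {
  "series": "100 -1.2 3 0 0 0 0;100 -1.7 4 0 0 0 0;100 -1.4 3.4 0 0 0 0;100 -0.8 2 0 0 0 0;100 0 0 0 0 0 0;100 0 0 0 0 0 0"
}}

```text
clock: 17.58
tcp_pos: [0.5894, -0.0119, 0.2039]
orientation: [-0.0, 0.921, 0.389, -0.0]
wrist_force: [0.6, 0.5, -0.2]
finger_gap: 0.0854
```

```bash
python3 go.py R .095
python3 - <<'E'
from h import *
c=cams.get_calibration("wrist");np.save("w7.npy",c,allow_pickle=True)
im=cams.read_camera("wrist");cv2.imwrite("pics/w7.png",im[:,:,::-1])
E
```

```text
17.575 [ 0.5894 -0.0119  0.2039] [[0.698, 0.716, -0.001], [0.716, -0.698, 0.001], [-0.0, -0.001, -1.0]] [-0.16  0.36 -0.    1.21  0.    2.19] [ 0.56  0.53 -0.17] [-6.800e-01 -4.971e+01  2.950e+01 -6.000e-02 -3.000e-02 -0.000e+00] 0.0853948674397216
tool delta cm [ 0.03  0.2  10.89]
```

View pics/w7.png

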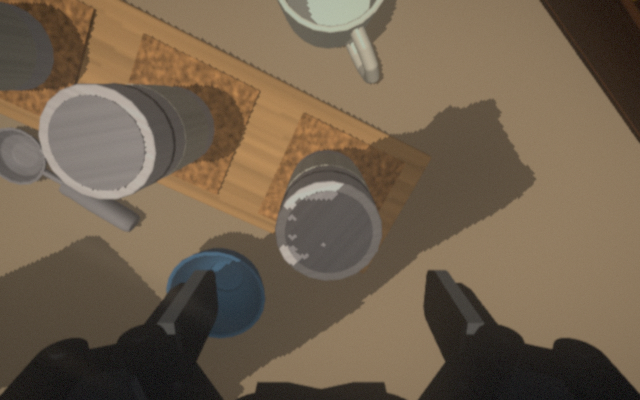

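The right lid is centred near (329,230), and the middle tin is standing on its mat. The left finger is over the bowl in this image, but the fingertips stay above the 45 mm bowl at grasp height.

Run:
```python
from h import *
c=np.load("w7.npy",allow_pickle=True).item()
p=ray((329,230),c,.131);print(p, ray((98,141),c,.131))
d=p[:2]-[.5894,-.0119]; print("tool x,y",d@[.698,.716],d@[.716,-.698])
```

```text
[ 0.59237165 -0.0143375   0.131     ] [0.53847062 0.11077622 0.131     ]
tool x,y 0.00032896231242401865 0.003829075909911769
```

>>> {"op": "play_rows", "data": {
  "series": "100 0 0.3 0 0 0 0;100 0 0 2 0 0 0;100 0 0 2 0 0 0;100 0 0 2 0 0 0;100 0 0 2 0 0 0;100 0 0 1.8 0 0 0;100 0 0 1.1 0 0 0;100 0 0 0 0 0 0;100 0 0 0 0 0 0"
}}

```text
clock: 18.75
tcp_pos: [0.5927, -0.0147, 0.096]
orientation: [0.0, 0.921, 0.389, 0.001]
wrist_force: [-0.0, 0.0, 0.5]
finger_gap: 0.0853
```

>>> {"op": "play_rows", "data": {
  "series": "0 0 0 0 0 0 0;0 0 0 0 0 0 0;0 0 0 0 0 0 0;0 0 0 0 0 0 0;0 0 0 0 0 0 0;0 0 0 0 0 0 0"
}}

```text
clock: 19.5
tcp_pos: [0.593, -0.015, 0.0964]
orientation: [0.001, 0.922, 0.388, 0.001]
wrist_force: [-0.7, -0.5, 5.6]
finger_gap: 0.063
```

>>> {"op": "play_rows", "data": {
  "series": "0 0 0 -0.5 0 0 0;0 0 0 -1 0 0 0;0 0 0 -1.5 0 0 0;0 0 0 -1.5 0 0 0;0 0 0 -0.5 0 0 0;0 0 0 0 0 0 0;0 0 0 0 0 0 0;0 0 0 0 0 0 0;0 0 0 0 0 0 0"
}}

```text
clock: 20.62
tcp_pos: [0.5919, -0.0147, 0.1448]
orientation: [-0.0, 0.921, 0.388, -0.0]
wrist_force: [-0.4, 0.2, -2.2]
finger_gap: 0.0632
```

```bash
python3 weigh.py
python3 - <<'E'
from h import *
im=cams.read_camera("side");cv2.imwrite("pics/s8.png",cv2.resize(im[120:330,180:400,::-1],None,fx=2.8,fy=2.8))
E
```

```text
[-0.06 -0.09 -2.48] [0.14 0.12 0.13] 21.325
```

View pics/s8.png

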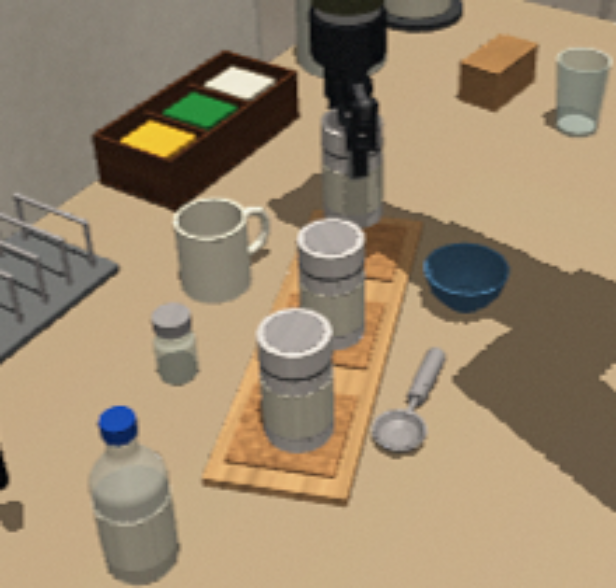

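The forces read L 2.42 N, M 4.64 N and R 2.48 N, so the middle tin is clearly the heaviest. I'll set the right one back and return to the middle.

>>> {"op": "play_rows", "data": {
  "series": "0 0 0 1 0 0 0;0 0 0 1.4 0 0 0;0 0 0 1.2 0 0 0;0 0 0 0.6 0 0 0;0 0 0 0.4 0 0 0;0 0 0 0.2 0 0 0;0 0 0 0.1 0 0 0;0 0 0 0.1 0 0 0;0 0 0 0 0 0 0"
}}

```text
clock: 22.5
tcp_pos: [0.5924, -0.0148, 0.0964]
orientation: [0.0, 0.921, 0.388, 0.0]
wrist_force: [-2.0, 0.5, 5.6]
finger_gap: 0.063
```

>>> {"op": "play_rows", "data": {
  "series": "100 0 0 0 0 0 0;100 0 0 0 0 0 0;100 0 0 0 0 0 0;100 0 0 0 0 0 0;100 0 0 -1 0 0 0;100 0 0 -2 0 0 0;100 0 0 -2 0 0 0;100 0 0 -2 0 0 0;100 0 0 -2 0 0 0;100 0 0 -2 0 0 0;100 0 0 0 0 0 0"
}}

```text
clock: 23.88
tcp_pos: [0.5934, -0.015, 0.2076]
orientation: [0.001, 0.921, 0.388, 0.002]
wrist_force: [0.3, 0.3, -0.7]
finger_gap: 0.0856
```

```bash
sed -i "s/'M':(.538,.108)/'M':(.538,.1105)/" go.py; python3 go.py M .2
```

```text
23.875 [ 0.5934 -0.015   0.2076] [[0.698, 0.716, 0.004], [0.716, -0.698, -0.001], [0.002, 0.004, -1.0]] [-0.16  0.36  0.01  1.21 -0.    2.18] [ 0.32  0.34 -0.69] [ 4.000e-02 -5.088e+01  2.990e+01  3.700e-01 -0.000e+00 -0.000e+00] 0.08562248170233842
tool delta cm [  5.11 -12.73   0.73]
```

>>> {"op": "play_rows", "data": {
  "series": "100 1.2 -3 0 0 0 0;100 1.7 -4 0 0 0 0;100 1.4 -3.7 0 0 0 0;100 0.8 -2 0 0 0 0;100 0 0 0 0 0 0;100 0 0 0 0 0 0"
}}

```text
clock: 24.62
tcp_pos: [0.5374, 0.1098, 0.2051]
orientation: [0.0, 0.922, 0.388, 0.0]
wrist_force: [-0.5, -0.8, -0.3]
finger_gap: 0.0855
```

```bash
python3 go.py M .095
```

```text
24.625 [0.5374 0.1098 0.2051] [[0.699, 0.716, 0.0], [0.716, -0.699, -0.001], [-0.0, 0.001, -1.0]] [ 0.06  0.28 -0.11  1.18 -0.    2.4 ] [-0.47 -0.83 -0.29] [ 6.400e-01 -4.560e+01  2.898e+01  5.000e-02  3.000e-02  0.000e+00] 0.08551772184051724
tool delta cm [ 0.1  -0.02 11.01]
```

>>> {"op": "play_rows", "data": {
  "series": "100 0 0 2 0 0 0;100 0 0 2 0 0 0;100 0 0 2 0 0 0;100 0 0 2 0 0 0;100 0 0 2 0 0 0;100 0 0 1 0 0 0;100 0 0 0 0 0 0;100 0 0 0 0 0 0"
}}

```text
clock: 25.62
tcp_pos: [0.5376, 0.1101, 0.096]
orientation: [0.0, 0.922, 0.388, 0.001]
wrist_force: [-0.1, -0.5, 0.1]
finger_gap: 0.0854
```

>>> {"op": "play_rows", "data": {
  "series": "0 0 0 0 0 0 0;0 0 0 0 0 0 0;0 0 0 0 0 0 0;0 0 0 0 0 0 0;0 0 0 0 0 0 0;0 0 0 0 0 0 0",
  "newtons": 60
}}

```text
clock: 26.38
tcp_pos: [0.5378, 0.1105, 0.0965]
orientation: [0.0, 0.921, 0.388, 0.001]
wrist_force: [-0.8, -0.7, 7.0]
finger_gap: 0.0632
```

>>> {"op": "play_rows", "data": {
  "series": "0 0 0 -0.5 0 0 0;0 0 0 -1.5 0 0 0;0 0 0 -2.5 0 0 0;0 0 0 -2.5 0 0 0;0 0 0 -2.5 0 0 0;0 0 0 -2.5 0 0 0;0 0 0 -2.5 0 0 0;0 0 0 -2 0 0 0;0 0 0 -1 0 0 0;0 0 0 -0.5 0 0 0;0 0 0 0 0 0 0;0 0 0 0 0 0 0"
}}

```text
clock: 27.88
tcp_pos: [0.5365, 0.1104, 0.2744]
orientation: [-0.0, 0.921, 0.388, -0.001]
wrist_force: [-0.3, -0.1, -4.8]
finger_gap: 0.0631
```

>>> {"op": "play_rows", "data": {
  "series": "0 0 0 0 0 0 0;0 0 0 0 0 0 0;0 0 0 0 0 0 0;0 0 0 0 0 0 0"
}}

```text
clock: 28.38
tcp_pos: [0.5369, 0.1104, 0.2752]
orientation: [0.0, 0.921, 0.388, -0.0]
wrist_force: [-0.2, -0.6, -5.1]
finger_gap: 0.063
```

```bash
python3 weigh.py; python3 go.py
python3 - <<'E'
from h import *
a=cams.read_camera("scene")[60:260,250:470,::-1];b=cams.read_camera("side")[100:300,180:400,::-1]
cv2.imwrite("pics/f9.png",cv2.resize(np.hstack([a,b]),(792,360)))
E
```

```text
[ 0.15  0.04 -4.49] [0.13 0.14 0.12] 29.075
29.075 [0.5369 0.1104 0.2753] [[0.698, 0.716, 0.0], [0.716, -0.698, -0.0], [0.0, 0.0, -1.0]] [ 0.06  0.25  0.03  1.34 -0.    2.4 ] [-0.    1.12 -4.8 ] [ 0.000e+00 -4.736e+01  3.189e+01  1.000e-02 -0.000e+00  0.000e+00] 0.06295304896787102
```

View pics/f9.png

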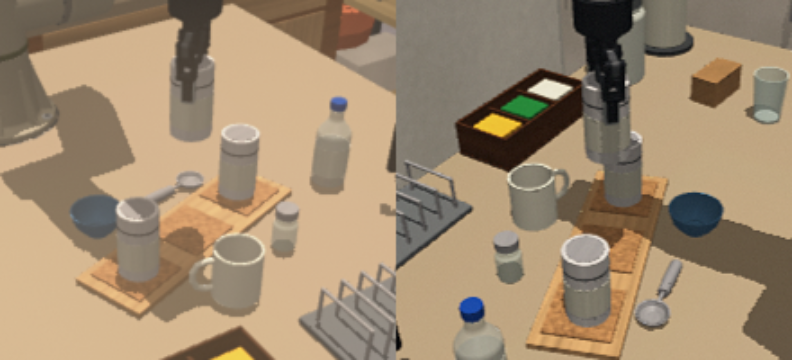

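The heaviest tin hangs upright over the tray at about (190,100) on the left, with its base near 0.195 m. The other two stand on their own mats and nothing else has moved.

```bash
python3 -c "
from workcell import workorder
print(workorder.hand_in())"
```

```text
the job is handed in; nothing more can be done
None
```

I lifted each tin about 5 cm in turn, left, middle, right, and set each one back on its own mat. The middle tin is the heaviest, so I picked it up again and handed in at about 29 s with the gripper still holding it over the tray.

| Tin | Measured weight | Approx. mass |
|---|---|---|
| Left | 2.42 N | 0.25 kg |
| Middle | 4.64 N | 0.47 kg |
| Right | 2.48 N | 0.25 kg |

**Last checks:**
- **Held tin:** it hung upright and still, and the force read 4.5 N. The base was about 0.195 m above the counter, worked out from the gripper height rather than measured directly.
- **Other tins:** both stood on their own mats. The wrist camera put the left tin within about 3 mm of its start. The right tin I checked only by eye in the final pictures.
- **Other objects:** in the final pictures the mug, shaker, bowl, spoon, bottle, glass and tea box looked unmoved.

**Disagreement:** at the start, the scene and side cameras differed by 12–27 mm on where the lids were. I placed the grasps from the wrist camera, which fell between the two and was confirmed by the grasps.

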